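# Load a test cassette past the sprung flap of its dock

## Robot

A 6-joint arm with a two-finger parallel gripper is mounted at the origin on the work surface. World frame = base frame: x ahead of the robot, y to its left, z up, the work surface at z = 0. Lengths are in mm, angles in rad, forces in N, time in s.
With the tool pointing down it reaches from about 350 to 925 mm from the base axis. Payload 6.4 kg.
Tool frame: the origin (TCP) lies on the centre line of the jaws, within the pads' length; the fingertips stand 17 mm ahead of it and the grasp point (between the pads) lies 2 mm behind it; z points along the fingers, x is the direction in which the jaws open and shut, and the axes are right-handed (so a half turn about z gives the same grasp; the last joint's range is limited). The gripper opens to 94 mm and grips with 3 to 60 N. Pads are 16 mm wide; open, the fingers measure 119 mm over their backs; the gripper's body (75 mm by 177 mm) begins 78 mm behind the grasp point.
Start: joints at [-1.388, 0.245, 1.558, -0, 1.339, -0.174], TCP at [227.036, -609.072, 222.455] pointing down, gripper open.
Joint ranges: [-3.13, 3.13], [-1.02, 2.26], [0.13, 2.54], [-0.95, 4.09], [0.21, 2.88], [-2.74, 2.74]. Speed limits (rad/s): [2.57, 2.57, 3.14, 3.14, 3.14, 3.14].

## Interface

Orientations are given as a rotation vector (axis times angle).
In Python, from station import sensors, imaging, job gives the robot as it stands.
- The arm moves only by the tool carry_out, never from a script. Its argument "commands" is a list of rows, each an object of numbers: "tx", "ty", "tz": the shift along the world's x, y, z in m; "yaw": the turn about the world's z in degrees. A call has 1 to 5 rows; each row is the pose to reach, as a shift and turn from the pose measured when the call began; what a row does not reach only later rows make up. A row lasts 1/10 s, in which the tool goes at most 50 mm and 8.59 degrees, less where a joint would pass 70% of its speed; a pose out of reach is approached as far as the arm can. A call with a gripper value outside its range is refused whole. "claw" is the opening, from -1 (shut) to 1 (fully open), set as the call begins (left out, the last holds). The fingers move at their own pace and stop on an object; "grip_force" is the grip in N (left out, the last holds). Time passes only in rows, so rows that repeat a pose let the fingers close. It gives the time, the measured TCP pose, the force and the opening at its end, in the units of the state.
- sensors.get_obs(): the state, without advancing time (a new reading comes with each control period).
- imaging.grab_frame(name): name is "scene" or "top"; returns a dict with "frame" (400x640x3 uint8, red, green, blue), "camera_matrix" (3x3 intrinsics, pixels), "extrinsics" (4x4, takes a point from camera to world coordinates). Camera axes: x right, y up, looking along -z (the intrinsics and any distortion apply to the point x, -y, -z); pixel columns grow to the right and rows downward; lengths in mm; the calibration is good to about 2 mm. A picture is of the moment at which its call begins. There is no depth.
- job.hand_in(): hands the job in, once; it reports no verdict.
The state is a dict: "time": time; "q": joint angles; "joint_velocities": joint speeds; "joint_efforts": joint torques, N m; "tool_pos": TCP position; "tool_rot": TCP orientation; "wrist_force": force on the tool from outside, world axes, zero at the start; "ft_torque": the same for the moment, N m; "width": opening from 0.0 (shut) to 1.0 (fully open).
Only numpy, scipy, OpenCV 4.12 (cv2) and the standard library are available. Lean on these libraries where they do the work, as an engineer would, in place of code of your own. Each camera call takes 0.05 s, during which the arm holds its last target.

## Task

Load the red connector cassette into the metal dock: with the cassette itself push the orange spring flap back and hold it open, gently feel for the slot and press the cassette in past the flap until it is fully home and the flap has sprung shut over its shoulder, then let go. Do not force anything, and leave the blue cassette, the tape roll and the tub where they are.

Things in the scene. Friction and masses are not known exactly. Their poses are not given: they have to be found in the camera images.
- red_centre (a point): Centre of the loose red cassette, 95 mm tall, upright, 110 to 180 g. Black body 44 (x) x 30 (y) x 40 mm high with red band; centred on it a red grip tab 12 (x) x 24 (y) x 55 mm high. The centre is 47.5 mm above its underside, 7.5 mm above the body's top (the shoulder). The same when turned half round.
- blue_centre (a point): Centre of the blue cassette: same shape and size but with blue band and tab. A bystander.
- dock: Dock fixed to the bench: aluminium base plate 125 x 110 x 14 mm with a grey open-topped nest and the orange flap. Origin on the bench under the middle of the nest's range; x points from nest to flap, y along the flap's hinge, z up. The cassette goes in upright, its x along dock x. Home: its underside is 20 mm, its shoulder 60 mm above the bench. Over 40 N between cassette and dock does damage.
- slot (a point): Nominal middle of the slot's mouth, 42 mm above the dock's origin at the height of the nest's flat rim. Slot 50 (dock x) x 34 (y) mm, 22 mm deep; walls 6 mm thick at its x ends, 8 mm at its y sides. The nest is clamped anywhere within 9 mm either way along dock y; this point does not follow it: find the true slot by sight or feel. Along x it is true.
- lip (a point): Middle of the shut flap's lip edge (does not move with the flap): dock x = 11 mm, 66 mm above the bench. The square-edged lip, 50 mm wide and 8 mm thick (62 to 70 mm up), overhangs the slot's far end. Pressing down on it does not open it: push the cassette's body side against this edge towards dock +x. Lowering then rubs on the lip, taking several newtons.
- flap (a joint): Angle of the orange flap: 0 shut (at rest), to 0.7 pushed towards dock +x. A 70 mm wide upright plate hinged along dock y at x = 38 mm, 18 mm above the bench, carrying the lip. Spring: about 4 N at the lip when shut, 7 to 8 N opened to about 0.25, as the cassette centred over the slot needs. It shuts over the shoulder only when the cassette is home.
- tape: Roll of paper tape lying flat, 84 mm across, 22 mm high; origin at the middle of its underside. A bystander.
- tub: Round clear tub with blue lid, 84 mm across, 42 mm high; origin at the middle of its underside. A bystander.
Mind the look-alikes: they are no part of the job. Of the things like the dock, leave any that is purple; of the rest the smaller one is meant.

How it is judged:
By the outcome, as a careful person would: the job done as asked, in the order asked, and still so for the second after the job is handed in, with the robot touching nothing.
It also fails if it takes over 72 s, if anything falls off the work surface, if the arm or the gripper's body presses on something with over 40 N, if the wrist force passes 120 N, or if a joint passes its speed limit or range.

## Working session

There is one attempt and no reset: what is moved stays moved. The work goes in short steps, Python scripts to look and compute and a tool call to move; the robot and the scene stay as the last step left them, time stands still between calls to the robot, and variables do not carry over. Pictures are saved under pics/ and viewed, and the job is handed in when it is done.

Besides the shell and the picture viewer there is one more tool, called after "Request:" in YAML: its name, and indented under it one key for each argument. carry_out: Moves the arm, as the interface text tells. Its arguments: {"type":"object","properties":{"commands":{"type":"array"},"claw":{"type":"number"},"grip_force":{"type":"number"}},"required":["commands"]}

```bash
mkdir -p pics; ls; cat > h.py <<'E'
import numpy as np, cv2
from station import sensors, imaging, job
def grab(n,fn):
    d=imaging.grab_frame(n); cv2.imwrite('pics/'+fn,d['frame'][:,:,::-1]); np.savez('pics/'+fn[:-4]+'.npz',**{k:np.asarray(v) for k,v in d.items() if k in('frame','camera_matrix','extrinsics')}); return d
def load(fn): return np.load('pics/'+fn+'.npz')
def ray(d,u,v):
    K=d['camera_matrix'];E=d['extrinsics']
    p=np.linalg.inv(K)@np.array([u,v,1.]); c=np.array([p[0],-p[1],-p[2]])
    return E[:3,3],E[:3,:3]@c
def onz(d,u,v,z):
    o,r=ray(d,u,v); return o+r*(z-o[2])/r[2]
def tri(d1,p1,d2,p2):
    o1,r1=ray(d1,*p1);o2,r2=ray(d2,*p2)
    A=np.stack([r1,-r2],1);s=np.linalg.lstsq(A,o2-o1,rcond=None)[0]
    a=o1+s[0]*r1;b=o2+s[1]*r2
    return (a+b)/2,np.linalg.norm(a-b)
def proj(d,P):
    E=d['extrinsics'];c=E[:3,:3].T@(np.asarray(P)-E[:3,3]);q=d['camera_matrix']@np.array([c[0],-c[1],-c[2]]);return q[:2]/q[2]
E
python3 - <<'E'
from h import *
for n in('scene','top'):
    d=grab(n,n+'0.png'); print(n,d['camera_matrix'].tolist(),np.round(d['extrinsics'],3).tolist(),[k for k in d])
print(sensors.get_obs())
E
```

```text
pics
scene [[390.7731118376417, 0.0, 328.68048231398114], [0.0, 390.7731118376417, 199.93426953746155], [0.0, 0.0, 1.0]] [[-0.35, -0.778, 0.521, 1034.833], [0.937, -0.29, 0.196, 118.406], [-0.001, 0.557, 0.831, 835.519], [0.0, 0.0, 0.0, 1.0]] ['frame', 'camera_matrix', 'extrinsics']
top [[431.37339174043325, 0.0, 317.1261773416089], [0.0, 431.37339174043325, 197.3278531117372], [0.0, 0.0, 1.0]] [[-0.023, 0.999, -0.044, 527.654], [-1.0, -0.023, 0.012, -45.101], [0.01, 0.044, 0.999, 1000.64], [0.0, 0.0, 0.0, 1.0]] ['frame', 'camera_matrix', 'extrinsics']
{'time': 0.1, 'q': array([-1.38811104e+00,  2.45708624e-01,  1.55885165e+00,  6.28325494e-06,
        1.33871407e+00, -1.74081874e-01]), 'joint_velocities': array([-0.00123926, -0.00127241, -0.0025245 ,  0.00041573, -0.00115713,
       -0.00015706]), 'joint_efforts': array([-1.71113620e-04, -4.16911268e+01, -3.15527272e+01,  6.86463341e-02,
        3.09622090e-02, -5.11381222e-05]), 'tool_pos': array([ 226.93653462, -608.56533998,  221.50006187]), 'tool_rot': array([-2.57938380e+00,  1.79134445e+00,  1.86843708e-03]), 'wrist_force': array([-0.17019549,  0.12707132, -0.42640696]), 'ft_torque': array([-0.07829709,  0.02493024, -0.00983624]), 'width': 1.0000611769168497}
```

View pics/scene0.png

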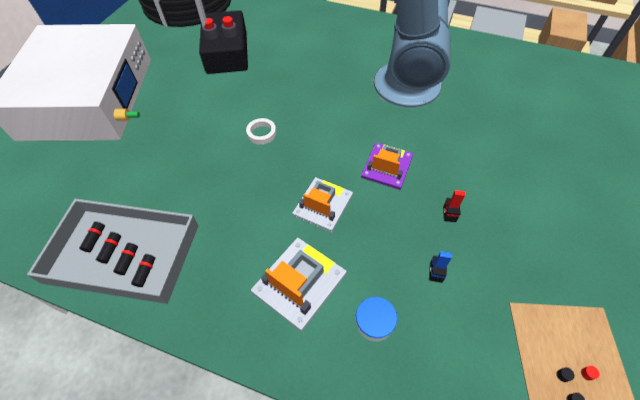

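View pics/top0.png

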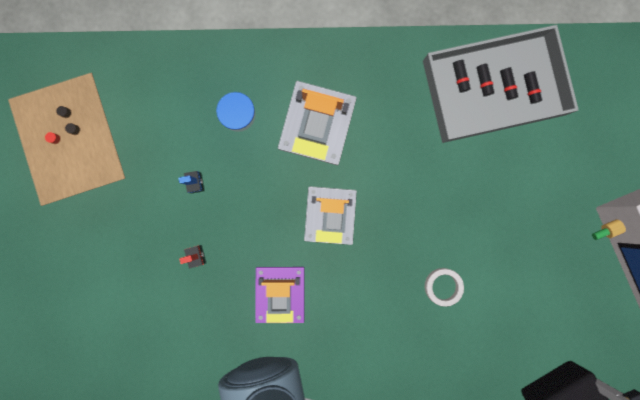

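Dock candidates, with pixels given as top / scene:
- Purple: (280,295) / (387,165), to be left alone.
- Large grey: (317,122) / (299,282).
- Small grey: (331,216) / (323,201). It isn't purple and is the smaller of the rest, so it is the one meant.

The loose red cassette is at (193,258) / (454,205). The red and black parts on the board and in the tray are other shapes. I'll confirm this in enlarged crops.

```bash
python3 - <<'E'
from h import *
t=load('top0')['frame'];s=load('scene0')['frame']
def c(im,u,v,w,h,k): return cv2.resize(im[v:v+h,u:u+w],(w*k,h*k),interpolation=cv2.INTER_CUBIC)
a=np.hstack([c(t,295,180,70,70,5),c(s,288,172,70,70,5)])
b=np.hstack([c(t,165,225,70,50,5),c(s,420,180,70,50,5)])
cv2.imwrite('pics/crop0.png',np.vstack([a,b])[:600,:,::-1])
E
```

```text
(no output)
```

View pics/crop0.png

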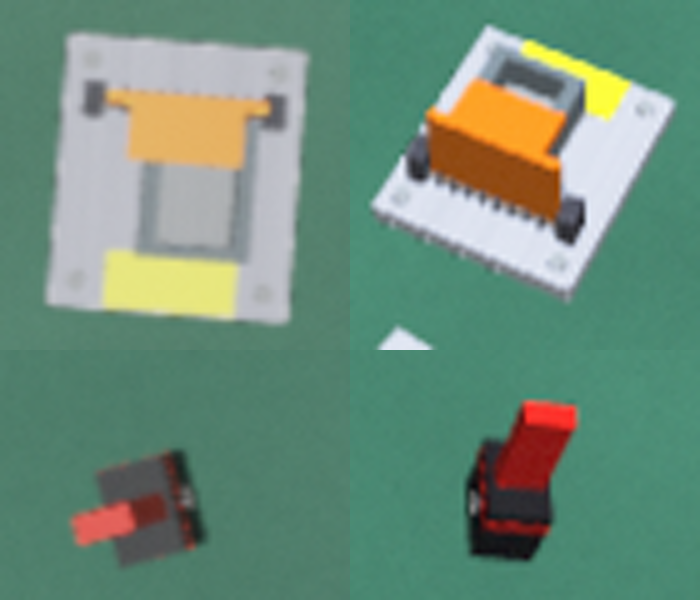

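```bash
python3 - <<'E'
from h import *
for n in('top0','scene0'):
    d=load(n);im=np.ascontiguousarray(d['frame']);hsv=cv2.cvtColor(im,cv2.COLOR_RGB2HSV);
    box=(295,180,365,250) if n=='top0' else (288,172,360,242)
    def rep(name,m,box,zs):
        mm=np.zeros_like(m);mm[box[1]:box[3],box[0]:box[2]]=m[box[1]:box[3],box[0]:box[2]]
        cs,_=cv2.findContours(mm,cv2.RETR_EXTERNAL,cv2.CHAIN_APPROX_NONE)
        c=max(cs,key=cv2.contourArea);r=cv2.minAreaRect(c)
        print(n,name,'area',cv2.contourArea(c),'rect',np.round(r[0],1),np.round(r[1],1))
        b=cv2.boxPoints(r)
        for z in zs:
            P=np.array([onz(d,*(p),z)[:2] for p in b]);print('  z',z,P.round(1).tolist(),'ctr',P.mean(0).round(1),'sides',np.linalg.norm(np.roll(P,-1,0)-P,axis=1).round(1))
    H,S,V=cv2.split(hsv)
    orange=cv2.inRange(hsv,(8,90,90),(20,255,255))
    rep('orange',orange,box,[70])
    yel=cv2.inRange(hsv,(25,90,120),(34,255,255)); rep('yellow',yel,box,[14])
    ng=cv2.bitwise_not(cv2.inRange(hsv,(60,70,0),(95,255,255)))
    rep('plate',ng,box,[14])
    cb=(165,225,235,275) if n=='top0' else (420,180,490,230)
    red=cv2.inRange(hsv,(0,120,100),(7,255,255))|cv2.inRange(hsv,(172,120,100),(180,255,255))
    rep('redtab',red,cb,[95]); rep('cass',ng,cb,[40])
t=load('top0')['frame'];s=load('scene0')['frame']
cv2.imwrite('pics/c1.png',cv2.resize(t[185:245,300:360],(600,600),interpolation=cv2.INTER_CUBIC)[:,:,::-1])
cv2.imwrite('pics/c2.png',cv2.resize(s[172:232,288:358],(700,600),interpolation=cv2.INTER_CUBIC)[:,:,::-1])
cv2.imwrite('pics/c3.png',np.hstack([cv2.resize(t[240:270,175:210],(420,360),interpolation=cv2.INTER_CUBIC),cv2.resize(s[186:226,438:470],(320,400),interpolation=cv2.INTER_CUBIC)[:360]])[:,:,::-1])
E
```

```text
top0 orange area 299.0 rect [331.5 205.3] [32.2 13.6]
  z 70 [[540.2, -50.3], [569.4, -53.6], [561.5, -122.8], [532.3, -119.4]] ctr [550.9 -86.5] sides [29.3 69.6 29.3 69.5]
top0 yellow area 227.0 rect [328.4 236.7] [25.2 10.4]
  z 14 [[472.0, -50.2], [495.5, -52.6], [489.7, -109.9], [466.3, -107.5]] ctr [480.9 -80. ] sides [23.5 57.6 23.6 57.5]
top0 plate area 2714.0 rect [330.  215.2] [50.2 56.5]
  z 14 [[471.6, -21.4], [599.9, -34.5], [588.2, -149.1], [459.8, -135.3]] ctr [529.9 -85. ] sides [129.  115.2 129.1 114.5]
top0 redtab area 60.0 rect [186.4 259.1] [ 6.  13.3]
  z 95 [[447.2, 234.7], [455.3, 208.4], [443.4, 204.6], [435.3, 230.8]] ctr [445.3 219.6] sides [27.4 12.5 27.4 12.5]
top0 cass area 379.0 rect [190.8 257.2] [20.8 25.8]
  z 40 [[459.5, 259.2], [473.1, 204.2], [428.7, 192.7], [415.2, 247.5]] ctr [444.1 225.9] sides [56.6 45.9 56.5 45.8]
scene0 orange area 482.0 rect [317.6 200.2] [31.7 20.9]
  z 70 [[588.7, -123.7], [530.2, -127.2], [539.1, -48.6], [596.1, -47.7]] ctr [563.5 -86.8] sides [58.5 79.1 57.  76.3]
scene0 yellow area 80.5 rect [331.7 187.1] [21.9  8.5]
  z 14 [[486.2, -111.7], [459.8, -111.2], [471.7, -52.5], [497.5, -53.7]] ctr [478.8 -82.3] sides [26.5 59.9 25.9 59.1]
scene0 plate area 1896.5 rect [322.2 203.3] [44.2 49.6]
  z 14 [[591.6, -148.3], [444.6, -142.2], [475.2, -23.7], [614.9, -37.9]] ctr [531.6 -88. ] sides [147.2 122.4 140.5 112.8]
scene0 redtab area 167.5 rect [456.6 198.8] [10.8 20.2]
  z 95 [[491.8, 201.4], [434.0, 208.4], [437.8, 232.1], [495.0, 224.3]] ctr [464.6 216.5] sides [58.2 24.  57.8 23.2]
scene0 cass area 418.5 rect [452.9 204.8] [17.9 33.5]
  z 40 [[493.1, 196.4], [391.5, 199.0], [391.6, 241.9], [492.4, 237.0]] ctr [442.1 218.6] sides [101.7  42.8 100.9  40.6]
```

View pics/c1.png

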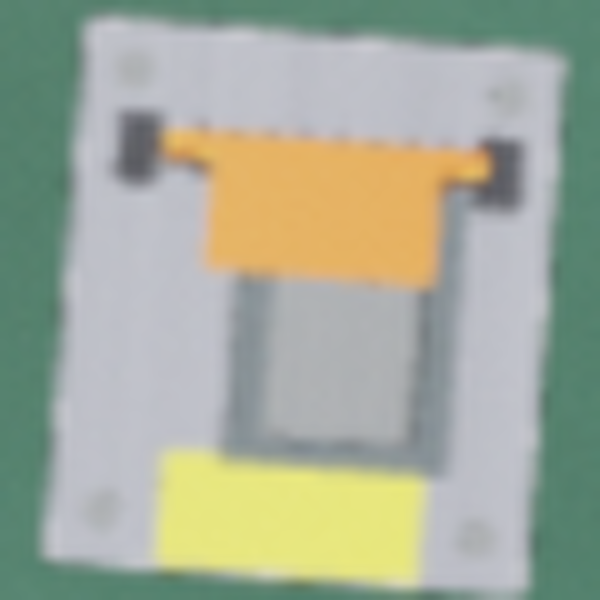

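View pics/c2.png

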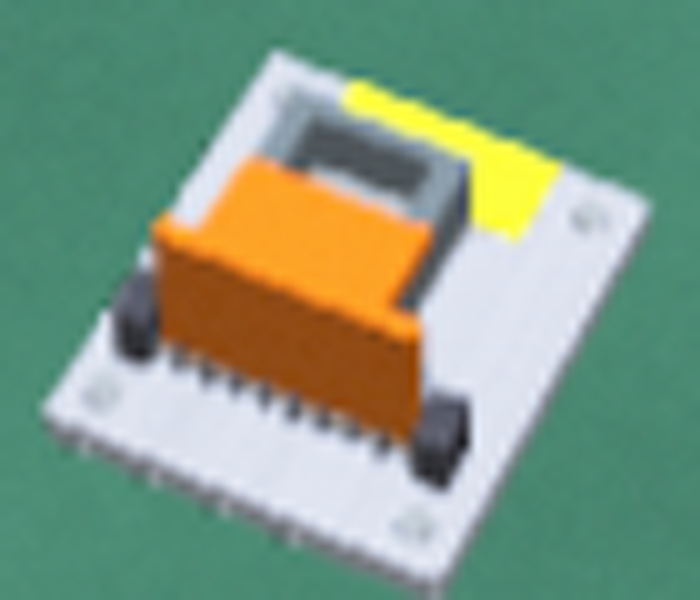

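View pics/c3.png

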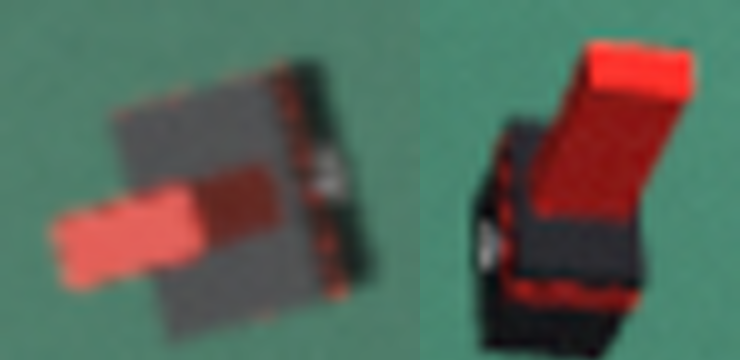

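```bash
cat > m.py <<'E'
from h import *
T=load('top0');S=load('scene0')
def A(x,y):return (300+(x+.5)/10-.5,185+(y+.5)/10-.5)
def B(x,y):return (288+(x+.5)/10-.5,172+(y+.5)/10-.5)
def C(x,y):return (175+(x+.5)/12-.5,240+(y+.5)/12-.5)
def D(x,y):return (438+(x-420+.5)/10-.5,186+(y+.5)/10-.5)
def t(n,a,b):
    P,e=tri(T,a,S,b);print(n,P.round(1),'gap',round(e,1))
t('tab c1',C(50,220),D(690,48)) # candidates
import itertools
top=[C(50,220),C(190,183),C(207,250),C(70,292)]
for p in top: print('tab z95',onz(T,*p,95).round(1),'expected scene',proj(S,onz(T,*p,95)).round(1))
print('scene corners',[np.round(D(*p),1) for p in[(588,42),(692,50),(690,100),(582,92)]])
P=np.array([onz(T,*p,95) for p in top]);print('tab ctr',P.mean(0));e=P[1]+P[2]-P[0]-P[3];print('ylen',np.linalg.norm(e)/2,'cass x ang',np.degrees(np.arctan2(e[1],e[0]))+90)
sh=[C(110,115),C(278,70),C(328,300),C(165,340)]
P=np.array([onz(T,*p,40) for p in sh]);print('shoulder',P.round(1).tolist(),P.mean(0))
e=P[1]+P[2]-P[0]-P[3];print(np.linalg.norm(e)/2,np.degrees(np.arctan2(e[1],e[0]))+90)
# centre of tab top both
tc=np.mean(top,0);sc=np.mean([D(*p) for p in[(588,42),(692,50),(690,100),(582,92)]],0);t('tabtop ctr',tc,sc)
print('plate')
pl=np.array([onz(T,*A(*p),14)[:2] for p in[(88,20),(566,55),(528,590),(45,558)]])
print(pl.round(1).tolist(),pl.mean(0));e=pl[0]+pl[1]-pl[2]-pl[3];yaw=np.arctan2(e[1],e[0]);print('len',np.linalg.norm(e)/2,'w',np.linalg.norm(pl[0]+pl[3]-pl[1]-pl[2])/2,'yaw',np.degrees(yaw))
# scene plate: corners (278,50),(650,205),(440,590),(45,408)
t('pl far -x +y?',A(45,558),B(278,50));t('pl',A(528,590),B(652,205));t('pl',A(88,20),B(45,408));t('pl',A(566,55),B(440,578))
t('lip L',A(206,268),B(258,158));t('lip R',A(436,288),B(433,225))
t('nest R',A(444,474),B(468,163));t('nest L',A(222,460),B(290,92))
t('slot L',A(262,440),B(312,122));t('slot R',A(414,448),B(430,172))
Rm=np.array([[np.cos(yaw),np.sin(yaw)],[-np.sin(yaw),np.cos(yaw)]])
lip=np.array([onz(T,*A(*p),70)[:2] for p in[(206,268),(436,288)]]);lm=lip.mean(0)
print('lip z70',lip.round(1).tolist(),np.linalg.norm(lip[0]-lip[1]))
O=lm-Rm.T@np.array([11,0]);print('dock origin',O)
for n,p,z in[('nestL',(222,460),42),('nestR',(444,474),42),('slotL',(262,440),42),('slotR',(414,445),42),('sideL',(272,280),42),('sideR',(420,300),42),('outR',(462,210),42),('outL',(234,285),42),('platec',None,0)]:
    q=pl.mean(0) if p is None else onz(T,*A(*p),z)[:2]; print(n,'dock',(Rm@(q-O)).round(1))
for n,p,z in[('nestL',(290,92),42),('nestR',(468,163),42),('slotL',(312,122),42),('slotR',(430,172),42),('lipL',(258,158),70),('lipR',(433,225),70)]:
    print('S',n,(Rm@(onz(S,*B(*p),z)[:2]-O)).round(1))
E
python3 m.py
```

```text
tab c1 [450.1 228.  114.5] gap 2.7
tab z95 [448.1 235.5  95. ] expected scene [466.1 195.5]
tab z95 [453.9 211.2  95. ] expected scene [455.1 194.4]
tab z95 [442.3 208.4  95. ] expected scene [454.8 190.2]
tab z95 [435.6 232.1  95. ] expected scene [465.6 190.9]
scene corners [array([454.4, 189.8]), array([464.8, 190.6]), array([464.6, 195.6]), array([453.8, 194.8])]
tab ctr [444.97109231 221.7788596   95.        ]
ylen 24.80609649996427 cass x ang 14.562792799705676
shoulder [[462.2, 241.3, 40.0], [469.8, 210.4, 40.0], [427.4, 201.7, 40.0], [420.8, 231.6, 40.0]] [445.05747777 221.24162252  40.        ]
31.255170447120623 13.04242063102052
tabtop ctr [445.3 220.6  95.1] gap 2.3
plate
[[596.5, -36.9], [586.0, -146.3], [464.0, -134.3], [473.9, -24.4]] [530.0620848  -85.50590712]
len 122.91036711495639 w 110.1443512812587 yaw -5.723019236977072
pl far -x +y? [499.6 -67.3 100.2] gap 92.3
pl [454.7 -85.1 -21.7] gap 105.5
pl [612.3 -78.2 101.6] gap 92.1
pl [580.3 -98.7 -25.4] gap 103.9
lip L [546.2 -80.5 102.1] gap 42.1
lip R [527.5 -90.6  48.9] gap 45.5
nest R [485.7 -94.9  17.7] gap 42.7
nest L [506.6 -85.9  75.8] gap 47.6
slot L [506.9 -88.3  61.7] gap 32.8
slot R [493.3 -95.   21.5] gap 28.4
lip z70 [[538.4, -61.6], [532.9, -111.2]] 49.8127524607502
dock origin [524.72761988 -85.30292485]
nestL dock [-30.5  17.7]
nestR dock [-29.9 -31.7]
slotL dock [-25.5   9.1]
slotR dock [-24.  -24.6]
sideL dock [10.1  9.6]
sideR dock [  8.2 -23.5]
outR dock [ 28.8 -31.4]
outL dock [ 8.3 18. ]
platec dock [5.3 0.3]
S nestL [-28.6 -35.6]
S nestR [-28.6  14.3]
S slotL [-22.7 -26.4]
S slotR [-21.9   7. ]
S lipL [ 10.6 -23.3]
S lipR [ 9.7 23.2]
```

Request:
carry_out:
  commands:
    - {"tx": 0.015,"ty": 0.045,"tz": 0,"yaw": 8}
    - {"tx": 0.03,"ty": 0.09,"tz": 0,"yaw": 16}
    - {"tx": 0.045,"ty": 0.135,"tz": 0,"yaw": 24}
    - {"tx": 0.06,"ty": 0.18,"tz": 0,"yaw": 32}
    - {"tx": 0.075,"ty": 0.225,"tz": 0,"yaw": 40}
  claw: 0.0
  grip_force: 55

```text
time: 0.6
tool_pos: [302.1, -381.5, 220.9]
tool_rot: [-3.038, 0.793, 0.003]
wrist_force: [0.7, -0.4, 0.5]
width: 0.612
```

Request:
carry_out:
  commands:
    - {"tx": 0.015,"ty": 0.045,"tz": 0,"yaw": 8}
    - {"tx": 0.03,"ty": 0.09,"tz": 0,"yaw": 16}
    - {"tx": 0.045,"ty": 0.135,"tz": 0,"yaw": 24}
    - {"tx": 0.06,"ty": 0.18,"tz": 0,"yaw": 32}
    - {"tx": 0.075,"ty": 0.225,"tz": 0,"yaw": 40}

```text
time: 1.1
tool_pos: [377.1, -154.5, 220.7]
tool_rot: [-3.126, -0.302, 0.003]
wrist_force: [0.6, 0.0, 0.4]
width: 0.5
```

Request:
carry_out:
  commands:
    - {"tx": 0.015,"ty": 0.045}
    - {"tx": 0.03,"ty": 0.09}
    - {"tx": 0.04,"ty": 0.135}
    - {"tx": 0.05,"ty": 0.18}
    - {"tx": 0.06,"ty": 0.225}

```text
invalid input at $.commands[0]: expected keys tx, ty, tz, yaw
```

Request:
carry_out:
  commands:
    - {"tx": 0.015,"ty": 0.045,"tz": 0,"yaw": 1}
    - {"tx": 0.03,"ty": 0.09,"tz": 0,"yaw": 2}
    - {"tx": 0.04,"ty": 0.135,"tz": 0,"yaw": 3}
    - {"tx": 0.05,"ty": 0.18,"tz": 0,"yaw": 3.5}
    - {"tx": 0.06,"ty": 0.225,"tz": 0,"yaw": 3.5}

```text
time: 1.6
tool_pos: [436.9, 72.5, 220.6]
tool_rot: [-3.116, -0.398, 0.003]
wrist_force: [0.9, -0.9, 0.4]
width: 0.5
```

Request:
carry_out:
  commands:
    - {"tx": 0.004,"ty": 0.045,"tz": 0,"yaw": 0}
    - {"tx": 0.006,"ty": 0.09,"tz": 0,"yaw": 0}
    - {"tx": 0.008,"ty": 0.13,"tz": 0,"yaw": 0}
    - {"tx": 0.008,"ty": 0.15,"tz": -0.02,"yaw": 0}
    - {"tx": 0.008,"ty": 0.15,"tz": -0.05,"yaw": 0}

```text
time: 2.1
tool_pos: [445.8, 225.2, 171.5]
tool_rot: [-3.114, -0.404, -0.003]
wrist_force: [0.8, 0.1, -1.5]
width: 0.501
```

```bash
python3 - <<'E'
from h import *
o=sensors.get_obs();r=o['tool_rot'];print(o['tool_pos'],'yaw',(np.degrees(2*np.arctan2(r[1],r[0]))+180)%360-180)
d=grab('scene','s1.png');d2=grab('top','t1.png')
f=d['frame'][140:240,400:510];g=d2['frame'][220:300,140:240]
cv2.imwrite('pics/c4.png',np.hstack([cv2.resize(f,(440,400)),cv2.resize(g,(350,400))])[:,:,::-1])
E
```

```text
[445.75488011 225.22185123 171.54551437] yaw 14.779823551003403
```

View pics/c4.png

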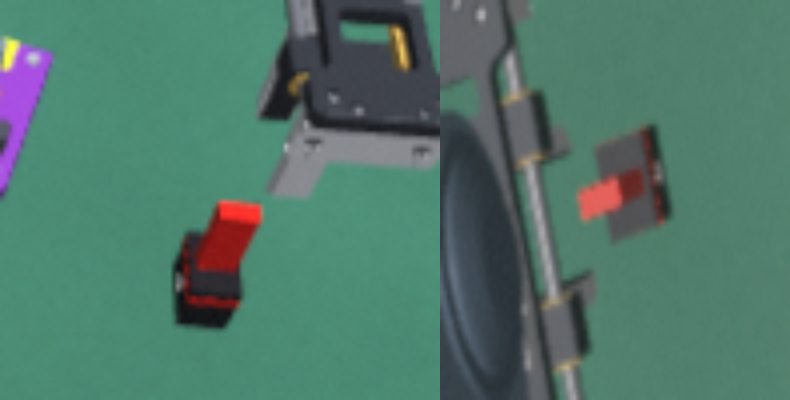

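The frames show the open fingers straddling the red tab: in the scene crop the tab top is at (240,212) and the jaws are above it. I'll descend and grasp.

Request:
carry_out:
  commands:
    - {"tx": 0,"ty": -0.004,"tz": -0.02,"yaw": 0}
    - {"tx": 0,"ty": -0.004,"tz": -0.045,"yaw": 0}
    - {"tx": 0,"ty": -0.004,"tz": -0.07,"yaw": 0}
    - {"tx": 0,"ty": -0.004,"tz": -0.09,"yaw": 0}
    - {"tx": 0,"ty": -0.004,"tz": -0.097,"yaw": 0}

```text
time: 2.7
tool_pos: [440.8, 217.7, 68.3]
tool_rot: [3.115, 0.399, -0.021]
wrist_force: [0.5, -0.8, -0.2]
width: 0.5
```

Request:
carry_out:
  commands:
    - {"tx": 0,"ty": 0,"tz": 0,"yaw": 0}
    - {"tx": 0,"ty": 0,"tz": 0,"yaw": 0}
    - {"tx": 0,"ty": 0,"tz": 0,"yaw": 0}
    - {"tx": 0,"ty": 0,"tz": 0,"yaw": 0}
    - {"tx": 0,"ty": 0,"tz": 0,"yaw": 0}
  claw: -1

```text
time: 3.2
tool_pos: [441.8, 217.9, 69.2]
tool_rot: [3.115, 0.399, -0.017]
wrist_force: [0.4, 0.8, 1.2]
width: 0.124
```

Request:
carry_out:
  commands:
    - {"tx": 0,"ty": 0,"tz": 0,"yaw": 0}
    - {"tx": 0,"ty": 0,"tz": 0,"yaw": 0}
    - {"tx": 0,"ty": 0,"tz": 0,"yaw": 0}

```text
time: 3.5
tool_pos: [441.7, 217.9, 69.2]
tool_rot: [3.115, 0.399, -0.018]
wrist_force: [-0.7, -0.4, -0.2]
width: 0.123
```

The grip is about 5 mm lower than I planned, so the tips could foul the closing lip. I'll open, rise 6 mm and grip again.

Request:
carry_out:
  commands:
    - {"tx": 0,"ty": 0,"tz": 0,"yaw": 0}
    - {"tx": 0,"ty": 0,"tz": 0,"yaw": 0}
    - {"tx": 0,"ty": 0.002,"tz": 0.003,"yaw": 0}
    - {"tx": 0,"ty": 0.002,"tz": 0.006,"yaw": 0}
    - {"tx": 0,"ty": 0.002,"tz": 0.006,"yaw": 0}
  claw: -0.5

```text
time: 4.0
tool_pos: [442.1, 220.1, 75.9]
tool_rot: [3.116, 0.399, -0.016]
wrist_force: [-0.1, 1.5, 0.2]
width: 0.249
```

Request:
carry_out:
  commands:
    - {"tx": 0,"ty": 0,"tz": 0,"yaw": 0}
    - {"tx": 0,"ty": 0,"tz": 0,"yaw": 0}
    - {"tx": 0,"ty": 0,"tz": 0,"yaw": 0}
    - {"tx": 0,"ty": 0,"tz": 0,"yaw": 0}
  claw: -1

```text
time: 4.4
tool_pos: [442.0, 220.1, 75.8]
tool_rot: [3.115, 0.399, -0.016]
wrist_force: [-0.1, -0.2, -0.3]
width: 0.127
```

```bash
cat > st.py <<'E'
from h import *
from scipy.spatial.transform import Rotation as R
O=np.array([524.7,-85.3]);yw=np.radians(-5.72)
Rm=np.array([[np.cos(yw),np.sin(yw)],[-np.sin(yw),np.cos(yw)]])
def st():
    o=sensors.get_obs();M=R.from_rotvec(o['tool_rot']).as_matrix()
    p=o['tool_pos'];f=o['wrist_force']
    print('t',round(o['time'],2),'pos',p.round(1),'yaw',round(np.degrees(np.arctan2(M[1,0],M[0,0])),2),'toolz',M[:,2].round(4),'w',round(o['width'],3))
    print(' dock',(Rm@(p[:2]-O)).round(1),'F dock',(Rm@f[:2]).round(1),round(f[2],1),'tq',o['ft_torque'].round(2))
if __name__=='__main__': st()
E
python3 st.py
```

```text
t 4.4 pos [442.  220.1  75.8] yaw 14.6 toolz [-0.0102 -0.0019 -0.9999] w 0.127
 dock [-112.7  295.6] F dock [-0.1 -0.3] -0.3 tq [ 0.04 -0.11  0.02]
```

Request:
carry_out:
  commands:
    - {"tx": 0,"ty": 0,"tz": 0.02,"yaw": 0}
    - {"tx": 0,"ty": 0,"tz": 0.055,"yaw": 0}
    - {"tx": 0,"ty": 0,"tz": 0.09,"yaw": 0}
    - {"tx": 0,"ty": 0,"tz": 0.1,"yaw": 0}
    - {"tx": 0,"ty": 0,"tz": 0.1,"yaw": 0}

```text
time: 4.9
tool_pos: [442.9, 220.3, 176.9]
tool_rot: [3.116, 0.399, -0.011]
wrist_force: [-0.1, 1.1, -1.6]
width: 0.13
```

Request:
carry_out:
  commands:
    - {"tx": 0.01,"ty": -0.04,"tz": 0,"yaw": -5}
    - {"tx": 0.02,"ty": -0.085,"tz": 0,"yaw": -10}
    - {"tx": 0.03,"ty": -0.13,"tz": 0,"yaw": -15}
    - {"tx": 0.04,"ty": -0.165,"tz": 0,"yaw": -20}
    - {"tx": 0.04,"ty": -0.17,"tz": 0,"yaw": -20}

```text
time: 5.4
tool_pos: [482.4, 47.3, 174.4]
tool_rot: [-3.137, 0.157, 0.017]
wrist_force: [-0.1, 0.4, -1.4]
width: 0.118
```

```bash
python3 st.py
```

```text
t 5.4 pos [482.4  47.3 174.4] yaw -5.72 toolz [-0.0107  0.0011 -0.9999] w 0.118
 dock [-55.3 127.7] F dock [-0.1  0.3] -1.4 tq [-0.04  0.   -0.  ]
```

Request:
carry_out:
  commands:
    - {"tx": 0.006,"ty": -0.04,"tz": 0,"yaw": 0}
    - {"tx": 0.012,"ty": -0.085,"tz": 0,"yaw": 0}
    - {"tx": 0.018,"ty": -0.125,"tz": 0,"yaw": 0}
    - {"tx": 0.0197,"ty": -0.1378,"tz": 0,"yaw": 0}
    - {"tx": 0.0197,"ty": -0.1378,"tz": 0,"yaw": 0}

```text
time: 5.9
tool_pos: [501.3, -90.8, 172.7]
tool_rot: [-3.135, 0.159, 0.021]
wrist_force: [-0.9, 0.2, -1.5]
width: 0.126
```

Request:
carry_out:
  commands:
    - {"tx": 0,"ty": 0,"tz": 0,"yaw": 0}
    - {"tx": 0,"ty": 0,"tz": 0,"yaw": 0}

```text
time: 6.1
tool_pos: [500.6, -89.0, 171.7]
tool_rot: [-3.135, 0.156, 0.024]
wrist_force: [-0.3, -0.0, -1.1]
width: 0.126
```

```bash
python3 st.py; python3 - <<'E'
from h import *
d=grab('scene','s2.png');d2=grab('top','t2.png')
f=d['frame'][150:250,270:380];g=d2['frame'][170:260,290:370]
cv2.imwrite('pics/c5.png',np.hstack([cv2.resize(f,(440,400),interpolation=cv2.INTER_CUBIC),cv2.resize(g,(355,400))])[:,:,::-1])
E
```

```text
t 6.1 pos [500.6 -89.  171.7] yaw -5.7 toolz [-0.0152  0.0038 -0.9999] w 0.126
 dock [-23.6  -6.1] F dock [-0.3 -0.1] -1.1 tq [-0.07 -0.06 -0.03]
```

View pics/c5.png

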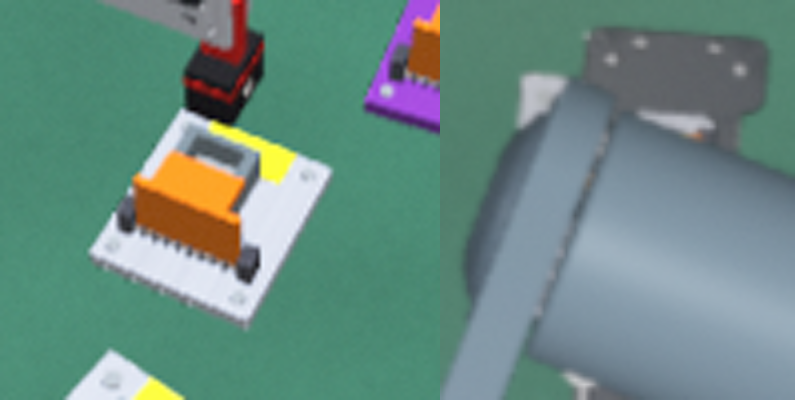

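```bash
cat >> m.py <<'E'
print('--- swapped pairs')
def t2(n,a,b):
    P,e=tri(T,a,S,b);print(n,P.round(1),'gap',round(e,1),'dock',(Rm@(P[:2]-O)).round(1))
t2('lipL',A(206,268),B(433,225));t2('lipR',A(436,288),B(258,158))
t2('nestL',A(222,460),B(468,163));t2('nestR',A(444,474),B(290,92))
t2('slotL',A(262,440),B(430,172));t2('slotR',A(414,448),B(312,122))
t2('plBL',A(45,558),B(652,205));t2('plBR',A(528,590),B(278,50))
print(T['extrinsics'][:3,3])
E
python3 m.py | sed -n '/---/,$p'
python3 - <<'E'
import cv2
from h import *
f=load('s2')['frame'][175:225,300:345]
cv2.imwrite('pics/c6.png',cv2.resize(f,(540,600),interpolation=cv2.INTER_CUBIC)[:,:,::-1])
E
```

```text
--- swapped pairs
lipL [538.5 -62.   73. ] gap 0.9 dock [11.4 24.5]
lipR [ 532.7 -110.5   69.3] gap 1.5 dock [ 10.5 -24.3]
nestL [496.7 -66.5  41.3] gap 3.8 dock [-29.8  15.9]
nestR [ 492.5 -115.8   42.6] gap 4.1 dock [-29.  -33.5]
slotL [500.8 -75.4  38.4] gap 3.4 dock [-24.8   7.5]
slotR [ 498.1 -108.6   40.4] gap 2.4 dock [-24.2 -25.8]
plBL [474.1 -25.2  13.4] gap 1.8 dock [-56.4  54.7]
plBR [ 464.  -133.7   17. ] gap 0.8 dock [-55.6 -54.2]
[ 527.65355332  -45.10051085 1000.63973811]
```

View pics/c6.png

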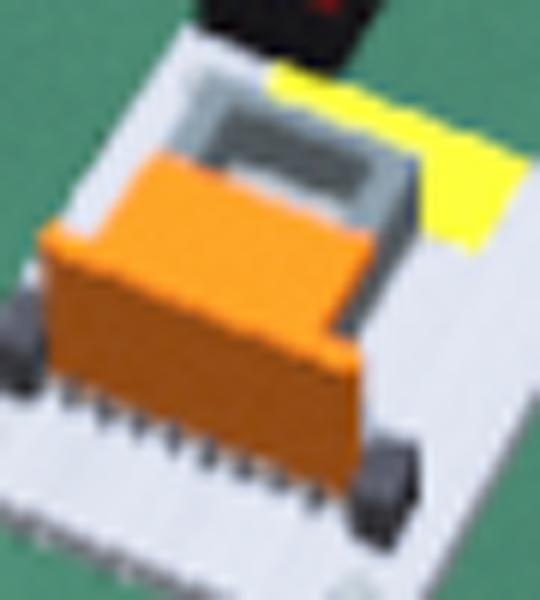

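Request:
carry_out:
  commands:
    - {"tx": 0,"ty": -0.0017,"tz": -0.015,"yaw": 0}
    - {"tx": 0,"ty": -0.0017,"tz": -0.03,"yaw": 0}
    - {"tx": 0,"ty": -0.0017,"tz": -0.04,"yaw": 0}
    - {"tx": 0,"ty": -0.0017,"tz": -0.045,"yaw": 0}
    - {"tx": 0,"ty": -0.0017,"tz": -0.045,"yaw": 0}

```text
time: 6.7
tool_pos: [500.3, -90.8, 126.0]
tool_rot: [-3.134, 0.156, 0.026]
wrist_force: [0.4, 0.7, -0.9]
width: 0.123
```

```bash
python3 st.py; python3 - <<'E'
from h import *
d=grab('scene','s3.png');d2=grab('top','t3.png')
f=d['frame'][160:235,280:360]
cv2.imwrite('pics/c7.png',cv2.resize(f,(640,600),interpolation=cv2.INTER_CUBIC)[:,:,::-1])
E
```

```text
t 6.7 pos [500.3 -90.8 126. ] yaw -5.7 toolz [-0.0163  0.0041 -0.9999] w 0.123
 dock [-23.7  -7.9] F dock [0.3 0.7] -0.9 tq [-0.05 -0.1  -0.01]
```

View pics/c7.png

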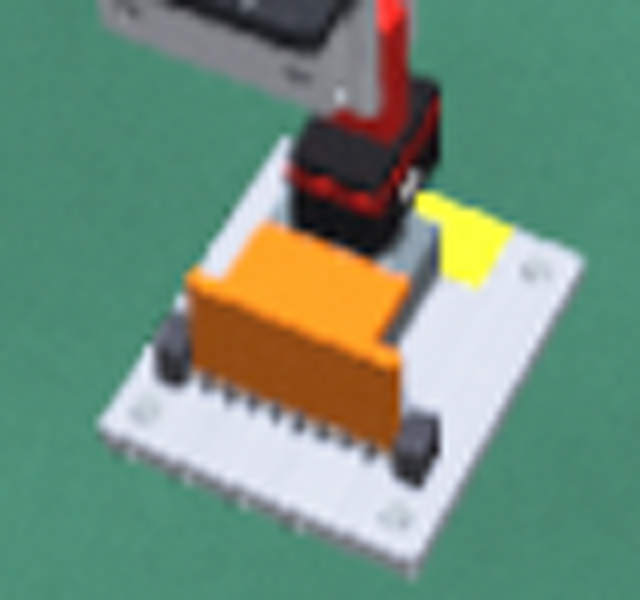

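```bash
python3 - <<'E'
from h import *
from st import Rm,O
d=load('s3')
for n,x,y,z in[('shF+',-2.5,7.1,90.2),('shF-',-2.5,-22.9,90.2),('shB+',-46.5,7.1,90.2),('botF+',-3.2,7.1,50.2),('botF-',-3.2,-22.9,50.2),('lip+',11,25,70),('lip-',11,-25,70),('nest+',-31,17,42),('nest+F',31,17,42)]:
    w=O+Rm.T@[x,y]; p=proj(d,[*w,z]); print(n,((p-[280,160]+.5)*8-.5).round(0))
E
```

```text
shF+ [380. 187.]
shF- [290. 151.]
shB+ [444.  82.]
botF+ [381. 263.]
botF- [294. 227.]
lip+ [414. 281.]
lip- [265. 221.]
nest+ [449. 224.]
nest+F [361. 373.]
```

Request:
carry_out:
  commands:
    - {"tx": 0.003,"ty": -0.0003,"tz": -0.001,"yaw": 0}
    - {"tx": 0.006,"ty": -0.0006,"tz": -0.002,"yaw": 0}
    - {"tx": 0.009,"ty": -0.0009,"tz": -0.002,"yaw": 0}
    - {"tx": 0.012,"ty": -0.0012,"tz": -0.002,"yaw": 0}
    - {"tx": 0.012,"ty": -0.0012,"tz": -0.002,"yaw": 0}
  grip_force: 60

```text
time: 7.3
tool_pos: [512.9, -92.4, 125.4]
tool_rot: [-3.135, 0.156, 0.025]
wrist_force: [-2.4, -0.2, 1.7]
width: 0.127
```

Request:
carry_out:
  commands:
    - {"tx": 0.002,"ty": -0.0002,"tz": 0,"yaw": 0}
    - {"tx": 0.004,"ty": -0.0004,"tz": 0,"yaw": 0}
    - {"tx": 0.006,"ty": -0.0006,"tz": 0,"yaw": 0}
    - {"tx": 0.006,"ty": -0.0006,"tz": 0,"yaw": 0}

```text
time: 7.7
tool_pos: [517.1, -92.6, 124.9]
tool_rot: [-3.134, 0.155, 0.034]
wrist_force: [-8.2, -0.4, 3.9]
width: 0.122
```

```bash
python3 st.py
```

```text
t 7.7 pos [517.1 -92.6 124.9] yaw -5.66 toolz [-0.0217  0.0042 -0.9998] w 0.122
 dock [-6.8 -8.1] F dock [-8.1 -1.2] 3.9 tq [ 0.04  1.77 -0.  ]
```

Request:
carry_out:
  commands:
    - {"tx": 0.003,"ty": -0.0003,"tz": 0,"yaw": 0}
    - {"tx": 0.006,"ty": -0.0006,"tz": 0,"yaw": 0}
    - {"tx": 0.009,"ty": -0.0009,"tz": 0,"yaw": 0}
    - {"tx": 0.0105,"ty": -0.001,"tz": 0,"yaw": 0}
    - {"tx": 0.0105,"ty": -0.001,"tz": 0,"yaw": 0}

```text
time: 8.2
tool_pos: [525.4, -93.3, 124.5]
tool_rot: [-3.134, 0.154, 0.045]
wrist_force: [-9.7, 0.7, 4.2]
width: 0.122
```

```bash
python3 st.py; python3 - <<'E'
from h import *
d=grab('scene','s4.png')
f=d['frame'][160:235,280:360]
cv2.imwrite('pics/c8.png',cv2.resize(f,(640,600),interpolation=cv2.INTER_CUBIC)[:,:,::-1])
E
```

```text
t 8.2 pos [525.4 -93.3 124.5] yaw -5.63 toolz [-0.0284  0.0053 -0.9996] w 0.122
 dock [ 1.5 -7.9] F dock [-9.7 -0.3] 4.2 tq [ 0.06  1.87 -0.03]
```

View pics/c8.png

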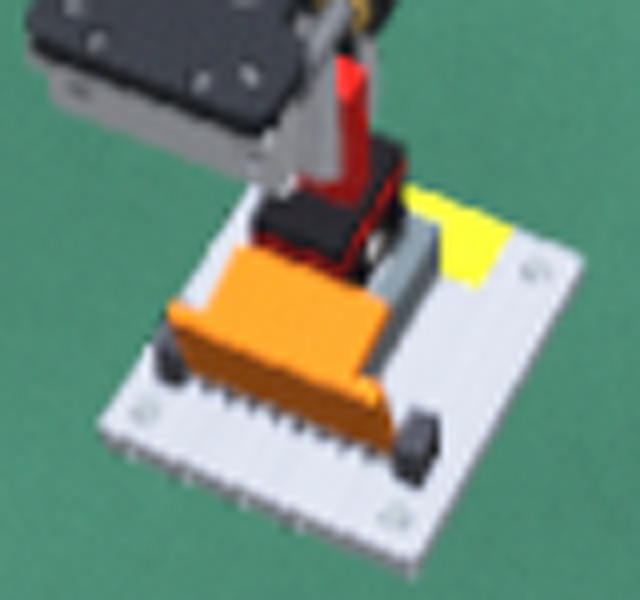

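Request:
carry_out:
  commands:
    - {"tx": 0.002,"ty": -0.0002,"tz": -0.0015,"yaw": 0}
    - {"tx": 0.002,"ty": -0.0002,"tz": -0.003,"yaw": 0}
    - {"tx": 0.002,"ty": -0.0002,"tz": -0.0045,"yaw": 0}
    - {"tx": 0.002,"ty": -0.0002,"tz": -0.005,"yaw": 0}

```text
time: 8.65
tool_pos: [525.0, -93.1, 118.9]
tool_rot: [-3.133, 0.153, 0.056]
wrist_force: [-9.4, 0.6, 5.5]
width: 0.122
```

```bash
python3 st.py
```

```text
t 8.65 pos [525.  -93.1 118.9] yaw -5.6 toolz [-0.0355  0.0064 -0.9993] w 0.122
 dock [ 1.1 -7.7] F dock [-9.4 -0.4] 5.5 tq [ 0.07  1.96 -0.02]
```

Request:
carry_out:
  commands:
    - {"tx": 0.0035,"ty": -0.0003,"tz": -0.001,"yaw": 0}
    - {"tx": 0.0035,"ty": -0.0003,"tz": -0.0025,"yaw": 0}
    - {"tx": 0.0035,"ty": -0.0003,"tz": -0.004,"yaw": 0}
    - {"tx": 0.0035,"ty": -0.0003,"tz": -0.005,"yaw": 0}

```text
time: 9.05
tool_pos: [526.3, -93.0, 113.6]
tool_rot: [-3.132, 0.153, 0.067]
wrist_force: [-8.4, -0.3, 5.6]
width: 0.124
```

```bash
python3 st.py
```

```text
t 9.05 pos [526.3 -93.  113.6] yaw -5.58 toolz [-0.0422  0.0074 -0.9991] w 0.124
 dock [ 2.3 -7.5] F dock [-8.4 -1.1] 5.6 tq [ 0.07  1.93 -0.03]
```

Underside is now about 4 mm below the rim with vertical force steady at 5–6 N (lip rub only), so the cassette has found the slot. I'll keep pressing gently.

Request:
carry_out:
  commands:
    - {"tx": 0.0025,"ty": -0.0003,"tz": -0.002,"yaw": 0}
    - {"tx": 0.0025,"ty": -0.0003,"tz": -0.004,"yaw": 0}
    - {"tx": 0.0025,"ty": -0.0003,"tz": -0.006,"yaw": 0}
    - {"tx": 0.0025,"ty": -0.0003,"tz": -0.008,"yaw": 0}
    - {"tx": 0.0025,"ty": -0.0003,"tz": -0.01,"yaw": 0}

```text
time: 9.55
tool_pos: [526.6, -93.0, 102.2]
tool_rot: [-3.131, 0.152, 0.075]
wrist_force: [-4.6, -0.2, -4.9]
width: 0.124
```

```bash
python3 st.py; python3 - <<'E'
from h import *
d=grab('scene','s5.png')
f=d['frame'][160:235,280:360]
cv2.imwrite('pics/c9.png',cv2.resize(f,(640,600),interpolation=cv2.INTER_CUBIC)[:,:,::-1])
E
```

```text
t 9.55 pos [526.6 -93.  102.2] yaw -5.55 toolz [-0.0476  0.008  -0.9988] w 0.124
 dock [ 2.7 -7.5] F dock [-4.6 -0.7] -4.9 tq [-0.37  1.07  0.  ]
```

View pics/c9.png

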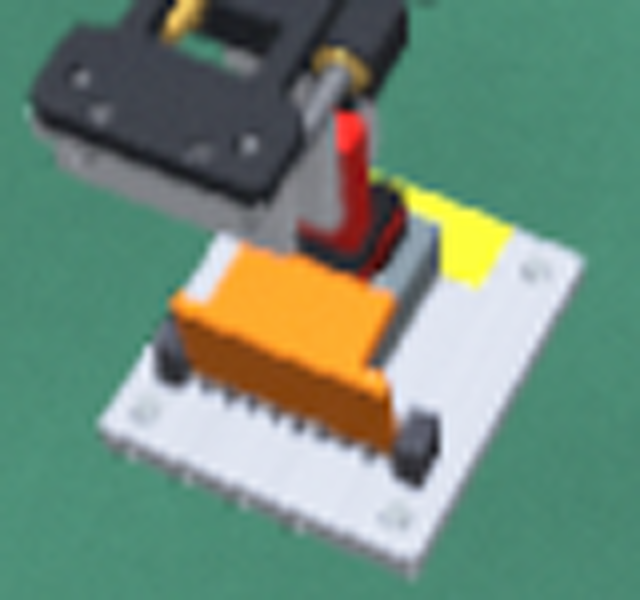

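Request:
carry_out:
  commands:
    - {"tx": 0.001,"ty": 0,"tz": -0.001,"yaw": 0}
    - {"tx": 0.001,"ty": 0,"tz": -0.0025,"yaw": 0}
    - {"tx": 0.001,"ty": 0,"tz": -0.004,"yaw": 0}
    - {"tx": 0.001,"ty": 0,"tz": -0.0055,"yaw": 0}
    - {"tx": 0.001,"ty": 0,"tz": -0.006,"yaw": 0}

```text
time: 10.1
tool_pos: [528.5, -93.2, 96.4]
tool_rot: [-3.132, 0.152, 0.072]
wrist_force: [-1.3, -1.3, 3.4]
width: 0.124
```

```bash
python3 st.py; python3 - <<'E'
from h import *
d=grab('scene','s6.png')
f=d['frame'][160:235,280:360]
cv2.imwrite('pics/c10.png',cv2.resize(f,(640,600),interpolation=cv2.INTER_CUBIC)[:,:,::-1])
E
```

```text
t 10.1 pos [528.5 -93.2  96.4] yaw -5.56 toolz [-0.0453  0.0075 -0.9989] w 0.124
 dock [ 4.6 -7.5] F dock [-1.1 -1.4] 3.4 tq [-0.19  0.22 -0.06]
```

View pics/c10.png

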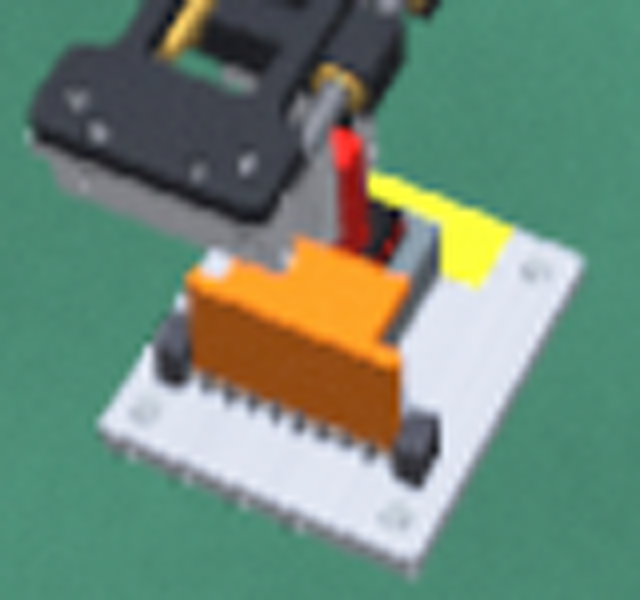

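Request:
carry_out:
  commands:
    - {"tx": 0,"ty": 0,"tz": -0.001,"yaw": 0}
    - {"tx": 0,"ty": 0,"tz": -0.002,"yaw": 0}
    - {"tx": 0,"ty": 0,"tz": -0.0025,"yaw": 0}
    - {"tx": 0,"ty": 0,"tz": -0.0025,"yaw": 0}

```text
time: 10.55
tool_pos: [528.7, -93.3, 96.3]
tool_rot: [-3.132, 0.152, 0.073]
wrist_force: [-7.7, 0.7, 13.2]
width: 0.124
```

```bash
python3 st.py
```

```text
t 10.55 pos [528.7 -93.3  96.3] yaw -5.54 toolz [-0.0464  0.0075 -0.9989] w 0.124
 dock [ 4.8 -7.5] F dock [-7.7 -0. ] 13.2 tq [ 0.23  1.69 -0.01]
```

The press meets a firm stop at 13 N, at the expected height, and the flap has shut. I'll relax, open, and check before withdrawing.

Request:
carry_out:
  commands:
    - {"tx": 0,"ty": 0,"tz": 0,"yaw": 0}
    - {"tx": 0,"ty": 0,"tz": 0,"yaw": 0}

```text
time: 10.75
tool_pos: [528.7, -93.2, 96.4]
tool_rot: [-3.132, 0.152, 0.073]
wrist_force: [-3.1, -0.5, 2.7]
width: 0.125
```

Request:
carry_out:
  commands:
    - {"tx": 0,"ty": 0,"tz": 0,"yaw": 0}
    - {"tx": 0,"ty": 0,"tz": 0,"yaw": 0}
    - {"tx": 0,"ty": 0,"tz": 0,"yaw": 0}
    - {"tx": 0,"ty": 0,"tz": 0,"yaw": 0}
  claw: -0.4

```text
time: 11.15
tool_pos: [528.9, -93.2, 96.4]
tool_rot: [-3.132, 0.152, 0.072]
wrist_force: [0.7, 1.1, 0.1]
width: 0.298
```

```bash
python3 st.py
```

```text
t 11.15 pos [528.9 -93.2  96.4] yaw -5.55 toolz [-0.0458  0.0075 -0.9989] w 0.298
 dock [ 5.  -7.4] F dock [0.6 1.1] 0.1 tq [-0.06 -0.11 -0.  ]
```

Request:
carry_out:
  commands:
    - {"tx": -0.002,"ty": 0,"tz": 0.003,"yaw": 0}
    - {"tx": -0.002,"ty": 0,"tz": 0.015,"yaw": 0}
    - {"tx": -0.002,"ty": 0,"tz": 0.04,"yaw": 0}
    - {"tx": -0.002,"ty": 0,"tz": 0.075,"yaw": 0}
    - {"tx": -0.002,"ty": 0,"tz": 0.11,"yaw": 0}

```text
time: 11.65
tool_pos: [526.8, -93.1, 208.4]
tool_rot: [-3.132, 0.152, 0.072]
wrist_force: [0.8, -0.1, 0.0]
width: 0.3
```

Request:
carry_out:
  commands:
    - {"tx": -0.03,"ty": -0.04,"tz": 0.01,"yaw": 0}
    - {"tx": -0.05,"ty": -0.085,"tz": 0.02,"yaw": 0}
    - {"tx": -0.07,"ty": -0.13,"tz": 0.02,"yaw": 0}
    - {"tx": -0.08,"ty": -0.175,"tz": 0.02,"yaw": 0}
    - {"tx": -0.08,"ty": -0.22,"tz": 0.02,"yaw": 0}

```text
time: 12.15
tool_pos: [445.7, -315.1, 230.1]
tool_rot: [-3.133, 0.154, 0.069]
wrist_force: [1.3, 0.9, 0.5]
width: 0.297
```

Request:
carry_out:
  commands:
    - {"tx": 0,"ty": -0.03,"tz": 0,"yaw": 0}
    - {"tx": 0,"ty": -0.05,"tz": 0,"yaw": 0}
    - {"tx": 0,"ty": -0.05,"tz": 0,"yaw": 0}
    - {"tx": 0,"ty": -0.05,"tz": 0,"yaw": 0}

```text
time: 12.55
tool_pos: [445.7, -364.8, 230.6]
tool_rot: [-3.133, 0.154, 0.069]
wrist_force: [-1.5, -0.9, -1.1]
width: 0.298
```

```bash
python3 st.py; python3 - <<'E'
from h import *
d=grab('scene','s7.png');d2=grab('top','t7.png')
f=d['frame'][165:240,285:365];g=d2['frame'][180:250,295:365]
cv2.imwrite('pics/c11.png',np.hstack([cv2.resize(f,(427,400),interpolation=cv2.INTER_CUBIC),cv2.resize(g,(370,400),interpolation=cv2.INTER_CUBIC)])[:,:,::-1])
E
```

```text
t 12.55 pos [ 445.7 -364.8  230.6] yaw -5.63 toolz [-0.0435  0.0061 -0.999 ] w 0.298
 dock [ -50.7 -286. ] F dock [-1.4 -1. ] -1.1 tq [-0.06 -0.15 -0.02]
```

View pics/c11.png

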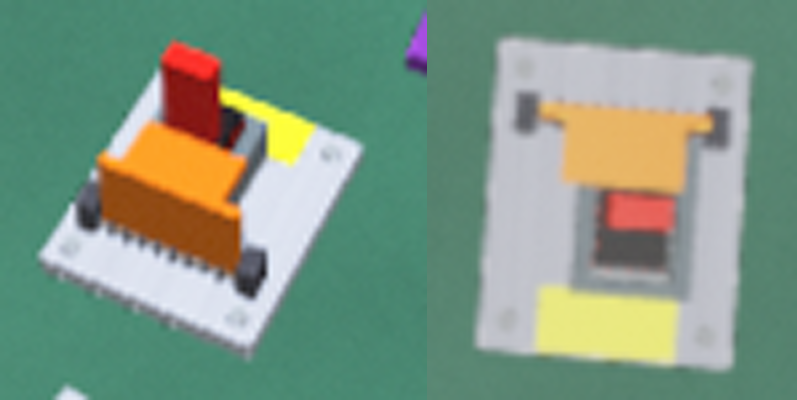

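View pics/t7.png

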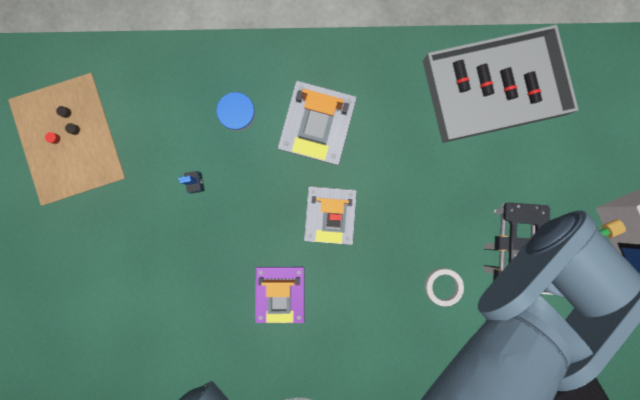

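The flap is shut over the cassette's shoulder and the bystanders haven't moved. Before handing in I'll check the tab-top height and the flap against their starting images.

```bash
python3 - <<'E'
from h import *
from st import Rm,O
T=load('top0');t7=load('t7');s7=load('s7')
def msk(d,box,lo1,hi1):
    h=cv2.cvtColor(np.ascontiguousarray(d['frame']),cv2.COLOR_RGB2HSV);m=np.zeros(h.shape[:2],np.uint8);m[box[1]:box[3],box[0]:box[2]]=cv2.inRange(h,lo1,hi1)[box[1]:box[3],box[0]:box[2]];return m
for a in('top0','t7'):
    m=msk(load(a),(295,180,365,250),(8,90,90),(20,255,255));M=cv2.moments(m,True);print(a,'orange',M['m00'],M['m10']/M['m00'],M['m01']/M['m00'])
# tab top: bright red in both
b=msk(t7,(320,205,350,230),(0,130,190),(7,255,255));M=cv2.moments(b,True);pt=(M['m10']/M['m00'],M['m01']/M['m00'])
# scene tab-top quad from crop (k=5.33): 
q=np.array([(165,58),(176,42),(220,62),(214,80)]);ps=np.array([285,165])+(q.mean(0)+.5)/5.335-.5
P,e=tri(t7,pt,s7,ps);print(M['m00'],pt,ps,'tab top',P.round(1),'gap',round(e,1),'dock',(Rm@(P[:2]-O)).round(1))
E
```

```text
top0 orange 342.0 332.0175438596491 204.91520467836258
t7 orange 355.0 332.05915492957746 205.2
61.0 (334.75409836065575, 216.70491803278688) [320.91049672 175.9339269 ] tab top [526.4 -91.1 115.6] gap 1.2 dock [ 2.3 -5.6]
```

```bash
python3 -c "
from station import job
print(job.hand_in())"
```

```text
the job is handed in; nothing more can be done
None
```

The red cassette is seated in the smaller grey dock with the flap shut over its shoulder, and I handed the job in at about 12.7 s. The hand-in gives no verdict.

**What I did:** I gripped the red tab; the first grip was 5 mm low, so I redid it. I pushed the flap open with the cassette body at about 10 N and lowered it into the slot, whose middle lay about 8 mm off nominal in dock −y. I pressed to a firm stop at 13 N, then let go and drew back.

**Last checks:**
- **Height:** the tab top measured 115.6 mm from two views, against 115 mm when home.
- **Flap:** its image is within 0.3 px of where it sat shut at the start.
- **Bystanders:** the blue cassette, tape and tub looked unmoved in the top view; I compared them only by eye.
- **Robot:** it was clear of everything, with no force on the wrist beyond sensor noise.

**What disagreed:**
- **Slot position:** the two cameras put the nest 2–3 mm apart in dock y. I aimed between them at −8 mm, and the cassette went in without rim contact.
- **Tool tilt:** it crept to about 2.7° under the flap's load. The cassette still seated.

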